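Open a tight storage jar in the one-handed jar brace

TASK

Carry the tall square storage jar, upright and still closed, to the jar brace and press it fully home in the square recess; only there, with the brace keeping the jar from spinning, unscrew its tight cap anticlockwise and stop turning once the thread lets go. Lift the cap clear and finish while still gripping it, level and still, straight over the jar with its lower edge about two centimetres above the mouth, the jar left standing in the brace. Leave everything else where it stands.

Things in the scene. Friction and masses are not known exactly. Their poses are not given: they have to be found in the camera images.
- jar_center (a point): Centre, half-way up, of the body of the tall square white ceramic jar (loose, about 0.45 kg). The body is 66 x 66 mm and 90 mm tall: its underside is 45 mm below, its shoulder (flat top) 45 mm above this point; z up, x and y square to its faces. A 38 mm round neck and the cap stand on it, 128 mm in all. On the bare counter the whole jar spins when the cap is turned.
- cap_center (a point): Centre, half-way up, of the tall jar's round cap of light wood, 60 mm in diameter, 32 mm tall, 60 g, loose; z up. Screwed on, it is 67 mm above jar_center, its axes along the jar's, its lower edge 6 mm above the jar's shoulder. The closed cap is strong enough to carry the jar and to press it down by.
- cap_rim (a point): Centre of the cap's lower edge, 16 mm below cap_center. Turned 60 degrees anticlockwise from above relative to the jar, the thread lets go and a springy seal pushes the cap up, 3 mm at most; at 90 it meets a stop. From 65 to 88 degrees it lifts straight off; at less it stays locked. The jar itself twists up to 5 degrees either way in the recess. Turning takes about 0.1 to 0.5 N m.
- jar_mouth (a point): Centre of the tall jar's mouth, 77 mm above jar_center (122 mm above the jar's underside).
- holder_seat (a point): Centre of the recess floor of the jar brace, a grey square block 120 x 120 mm, 30 mm tall, fixed to the counter; z up, x and y square to the recess. The floor is 6 mm above the counter; the recess is 72 x 72 mm and 24 mm deep, bevelled at 45 degrees over its top 8 mm. The jar fits with 3 mm to spare on each side, any of four ways round.
- short_jar: Bystander: square white jar with a low body 66 x 66 x 55 mm, wooden cap 60 mm wide, 93 mm tall in all, loose. Origin: centre of its underside.
- round_jar: Bystander: round white jar, 72 mm in diameter, wooden cap 60 mm wide, 128 mm tall in all, loose. Origin: centre of its underside.
- mug: Bystander: white mug, 80 mm wide, 90 mm tall, loose. Origin: centre of its underside.
- bowl: Bystander: bowl, 120 mm wide, 45 mm tall, loose. Origin: centre of its underside.
- spoon: Bystander: wooden spoon lying on the counter near the robot, loose. Origin: on its underside.
- soap: Bystander: green glass bottle, 60 mm wide, 170 mm tall, loose. Origin: centre of its underside.
- trivet: Bystander: round cork trivet, 110 mm wide, 10 mm thick, on the counter near the robot. Origin: centre of its underside.
Mind the look-alikes: they are no part of the job. Leave any black look-alike of the part that bears cap_center alone.

How it is judged:
On the way:
1. the tall jar stands fully home in the brace with its cap still screwed on (horizontal distance between jar_center and holder_seat below 0.01 m and z of jar_center in the frame of holder_seat below 0.051 m and angle between jar_center's own z axis and vertical below 0.1 rad and z of cap_center in the frame of jar_center below 0.074 m and angle between the x axis of cap_center and the x axis of jar_center, either way round below 0.6 rad), for 0.1 s.
At the end, for the whole second after the job is handed in: Jar upright in the brace (10 mm off centre, 6 mm off its floor, 0.1 rad at most), untouched by the robot; the fingers hold the cap (over 2 N), still, clear of the jar, level to 0.2 rad, within 20 mm of the jar's axis, its lower edge 4 to 50 mm above the mouth (horizontal distance between jar_center and holder_seat below 0.01 m and z of jar_center in the frame of holder_seat below 0.051 m and angle between jar_center's own z axis and vertical below 0.1 rad and z of cap_rim in the frame of jar_mouth between 0.004 and 0.05 m and horizontal distance between cap_rim and jar_mouth below 0.02 m and angle between cap_center's own z axis and vertical below 0.2 rad and contact force between cap and the fingers above 2 N and contact force between cap and jar below 0.2 N and contact force between cap and holder below 0.2 N and contact force between jar and the arm below 0.5 N and contact force between jar and the fingers below 0.5 N and linear speed of each of cap, jar below 0.03 m/s); the arm keeps its last pose, push and grip.
It fails at once if the cap comes off while the jar is not fully home in the brace (z of cap_center in the frame of jar_center above 0.08 m and not (horizontal distance between jar_center and holder_seat below 0.012 m and z of jar_center in the frame of holder_seat below 0.055 m)).
It fails at once if the cap is wrenched on against its stop (over 80 N between cap and jar) (contact force between cap and jar above 80 N).
It fails at once if the tall jar is tipped over (angle between jar_center's own z axis and vertical above 0.6 rad).
It fails at once if a bystander is disturbed (moved over 30 mm) (distance of any of short_jar, round_jar, mug, bowl, spoon, soap, trivet from where it was at the start of the episode above 0.03 m).
It also fails if it takes over 38 s, if anything falls off the work surface, if the arm or the gripper's body presses on something with over 40 N, if the wrist force passes 120 N, or if a joint passes its speed limit or range.

ROBOT

A 7-joint arm with a two-finger parallel gripper is mounted at the origin on the work surface. World frame = base frame: x ahead of the robot, y to its left, z up, the work surface at z = 0. Lengths are in m, angles in rad, forces in N, time in s.
With the tool pointing down it reaches from about 0.4 to 0.75 m from the base axis. Payload 19.5 kg.
Tool frame: the origin (TCP) lies between the finger pads; the fingertips stand 19 mm ahead of it and the grasp point (between the pads) is the TCP (manip.tips_ahead is the distance from the TCP to the fingertips, in m); x points along the fingers, y is the direction in which the jaws open and shut, and the axes are right-handed (so a half turn about x gives the same grasp; the last joint's range is limited). The gripper opens to 85 mm and grips with 20 to 120 N. Pads are 22 mm wide; open, the fingers measure 114 mm over their backs; the gripper's body (76 mm by 85 mm) begins 54 mm behind the grasp point. The pads swing forward as they close: fully open they stand 13 mm farther back than shut.
Start: joints at [-1.343, 0.707, -0.028, 1.485, 0.022, 0.951, -0.075], TCP at [0.153, 0.554, 0.25] pointing down, gripper open.
Joint ranges: [-2.71, 2.71], [-0.32, 2.16], [-1.57, 1.52], [0, 2.45], [-1.46, 4.6], [0, 2.02], [-2.83, 2.83]. Speed limits (rad/s): [1.89, 1.89, 2.57, 2.57, 3.01, 3.01, 3.01].

INTERFACE

Orientations are given as a rotation vector (axis times angle).
In Python, from rig import manip, viewer gives the robot as it stands. The module is installed in compiled form; this text tells all that it offers.
- The arm moves only by the tool play_rows, never from a script. Its argument "targets" is a list of rows, each an object of numbers: "ax", "ay", "az": the turn, a rotation vector about the tool's x, y, z in degrees; "x", "y", "z": the shift along the tool's x, y, z in mm; "fingers": the gripper command: -1 is fully open, 1 is shut, values between are in proportion. A call has 1 to 20 rows; each row is the pose to reach, as a shift and turn from the pose commanded when the call began, along the tool's axes at that moment; what a row does not reach only later rows make up. A row lasts 1/8 s, in which the tool goes at most 62.5 mm and 10.7 degrees, less where a joint would pass 70% of its speed; a pose out of reach is approached as far as the arm can. A call with a gripper value outside its range is refused whole. The fingers move at their own pace and stop on an object; the grip force is fixed at half the most. Time passes only in rows, so rows that repeat a pose let the fingers close. It gives the time, the measured TCP pose, the force and the opening at its end, in the units of the state.
- manip.state(): the state, without advancing time (a new reading comes with each control period).
- viewer.snapshot(name): name is "scene" or "top"; returns (picture, depth): 384x512x3 uint8, red, green, blue; 384x512 float32, m along the optical axis (not along the pixel's ray), 0 where there is no reading.
- viewer.calibration(name): a dict with "mtx" (3x3 intrinsics, pixels), "R" (3x3) and "t" (3): a world point X has camera coordinates R X + t. Camera axes: x right, y down, z forward; pixel columns grow to the right and rows downward; lengths in m; the calibration is good to about 2 mm. A picture is of the moment at which its call begins. calibration takes no time and is no camera call.
- manip.hand_in(): hands the job in, once; it reports no verdict.
The state is a dict: "time_s": time; "joints": joint angles; "qd": joint speeds; "joint_torque": joint torques, N m; "ee_pos": TCP position; "eef_rot": TCP orientation; "force": force on the tool from outside, world axes, zero at the start; "torque": the same for the moment, N m; "width": opening from 0.0 (shut) to 1.0 (fully open).
Only numpy, scipy, OpenCV 4.12 (cv2) and the standard library are available. Lean on these libraries where they do the work, as an engineer would, in place of code of your own. Each camera call takes 0.05 s, during which the arm holds its last target.

## Working session

There is one attempt and no reset: what is moved stays moved. The work goes in short steps, Python scripts to look and compute and a tool call to move; the robot and the scene stay as the last step left them, time stands still between calls to the robot, and variables do not carry over. Pictures are saved under pics/ and viewed, and the job is handed in when it is done.

Besides the shell and the picture viewer there is one more tool, called after ">>>" as a command line: name --argument value ..., lists and objects as JSON in quotes. play_rows: Moves the arm, as the interface text tells. Its arguments: {"type":"object","properties":{"targets":{"type":"array"}},"required":["targets"]}

```bash
mkdir -p pics
python3 - <<'E'
from rig import manip, viewer
import cv2, numpy as np
print(manip.state())
for n in ("scene","top"):
    p,d=viewer.snapshot(n); cv2.imwrite(f"pics/{n}0.png",p[:,:,::-1]); np.savez(f"{n}0.npz",p=p,d=d)
    print(n,viewer.calibration(n))
E
```

```text
{'time_s': 0.0, 'joints': array([-1.34272458,  0.70708606, -0.02763663,  1.48495977,  0.02196678,
        0.95087701, -0.07549168]), 'qd': array([-0.0001716 ,  0.00097207,  0.00110745, -0.00071457,  0.00041597,
        0.00263805, -0.00105354]), 'joint_torque': array([ 3.56674782e-04, -8.83226180e+01,  1.23454638e+00, -2.36171114e+01,
        1.68963033e-02,  6.50257527e-03, -1.90697540e-05]), 'ee_pos': array([0.15316789, 0.55399599, 0.24984622]), 'eef_rot': array([ 0.2109612 ,  1.56055045, -0.2125664 ]), 'force': array([ 0.4327121 ,  0.56164271, -0.4109095 ]), 'torque': array([-0.0039041 , -0.0159255 , -0.03713806]), 'width': 0.9992560343510966}
scene {'mtx': array([[449.59571671,   0.        , 261.13405357],
       [  0.        , 449.59571671, 185.0958414 ],
       [  0.        ,   0.        ,   1.        ]]), 'R': array([[ 0.73545827,  0.67740492,  0.01495683],
       [ 0.43567938, -0.45588061, -0.77611619],
       [-0.5189264 ,  0.57731745, -0.63041252]]), 't': array([-0.43868315, -0.14977912,  1.39746239])}
top {'mtx': array([[415.50778467,   0.        , 248.97742999],
       [  0.        , 415.50778467, 186.2315276 ],
       [  0.        ,   0.        ,   1.        ]]), 'R': array([[-0.00691905, -0.99986605,  0.01483285],
       [-0.99817022,  0.00601475, -0.06016671],
       [ 0.06006944, -0.015222  , -0.99807813]]), 't': array([0.01765518, 0.54704564, 1.16737119])}
```

View pics/scene0.png

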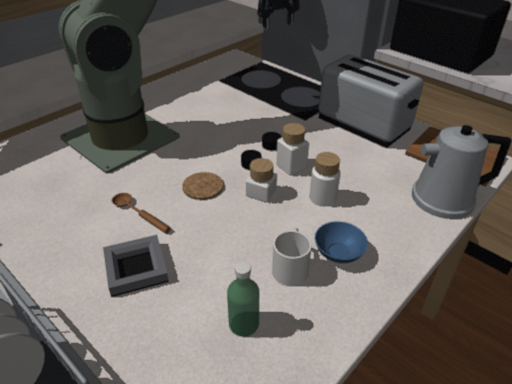

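View pics/top0.png

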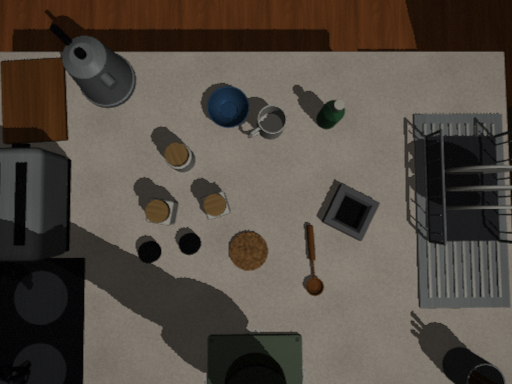

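The look-alikes are:
- Tall square jar: scene (293,150), top (157,210).
- Short square jar: scene (262,180), top (214,204).
- Round jar: scene (326,178), top (178,155).
- Black caps: scene (251,159) and (271,141). I'm leaving these alone.

By the description I choose the jar at top (157,210), and I'll check it in close crops.

```bash
cat > h.py <<'E'
import numpy as np, cv2
from rig import manip, viewer
def ray(n,uv,z):
    c=viewer.calibration(n);K,R,t=c["mtx"],c["R"],c["t"]
    o=-R.T@t; d=R.T@np.linalg.inv(K)@np.array([uv[0],uv[1],1.]); return o+d*(z-o[2])/d[2]
def proj(n,X):
    c=viewer.calibration(n); p=c["mtx"]@(c["R"]@np.asarray(X,float)+c["t"]); return p[:2]/p[2]
def cloud(n,d):
    c=viewer.calibration(n);K,R,t=c["mtx"],c["R"],c["t"]
    v,u=np.mgrid[:d.shape[0],:d.shape[1]]
    P=np.stack([(u-K[0,2])/K[0,0]*d,(v-K[1,2])/K[1,1]*d,d],-1)
    W=(P-t)@R; W[d==0]=np.nan; return W
E
python3 - <<'E'
from h import *
s=np.load("scene0.npz");t=np.load("top0.npz")
a=cv2.resize(s["p"][100:220,230:350],(390,390),interpolation=cv2.INTER_CUBIC)
b=cv2.resize(t["p"][130:260,120:250],(390,390),interpolation=cv2.INTER_CUBIC)
c=cv2.resize(t["p"][170:250,310:390],(390,390),interpolation=cv2.INTER_CUBIC)
cv2.imwrite("pics/crop0.png",np.hstack([a,b])[:,:,::-1]); cv2.imwrite("pics/brace0.png",c[:,:,::-1])
W=cloud("top",t["d"])
for n,(u,v) in dict(tall=(157,210),short=(214,204),round=(178,155),brace=(350,210)).items():
    w=W[v-25:v+26,u-25:u+26].reshape(-1,3); w=w[np.isfinite(w).all(1)]
    print(n,np.percentile(w[:,2],[1,50,95,99]),W[v,u])
    pcs=[]
    if n!='brace':
        m=(abs(w[:,2]-np.percentile(w[:,2],98))<.008)
        # keep near
        q=w[m]; pts=q[:,:2].astype(np.float32); print(' cap circ',cv2.minEnclosingCircle(pts*1000),q.mean(0))
    z0=dict(tall=.09,short=.055,round=.09,brace=.03)[n]
    m=abs(w[:,2]-z0)<.007; q=(w[m][:,:2]*1000).astype(np.float32)
    if len(q)>10: print(' level',z0,len(q),cv2.minAreaRect(q))
E
```

```text
tall [-0.00490852  0.00168994  0.12937826  0.13144821] [0.48084455 0.25228628 0.12629827]
 cap circ ((478.4127197265625, 255.02809143066406), 29.880590438842773) [0.47828467 0.25471203 0.12835322]
 level 0.09 158 ((478.1678771972656, 254.9781494140625), (65.99445343017578, 65.8224868774414), 79.08311462402344)
short [-0.00486903  0.00111187  0.09422777  0.09647926] [0.49584333 0.10839629 0.09366608]
 cap circ ((494.109130859375, 109.6995620727539), 29.927412033081055) [0.4943421  0.1095348  0.09322791]
 level 0.055 165 ((494.1966552734375, 109.21492767333984), (65.52197265625, 65.32675170898438), 18.17132568359375)
round [-0.00477299  0.00130854  0.12888705  0.13095306] [0.62233969 0.19865911 0.12846907]
 cap circ ((626.1170654296875, 206.57630920410156), 30.227922439575195) [0.62561579 0.20616881 0.12787706]
 level 0.09 120 ((619.8974609375, 199.76695251464844), (53.08586120605469, 70.00560760498047), 48.72871398925781)
brace [-0.00368918  0.00881654  0.03239377  0.03424043] [ 0.47758191 -0.27589451  0.00625676]
 level 0.03 1074 ((471.82916259765625, -272.155029296875), (120.88561248779297, 120.61756896972656), 63.104270935058594)
```

View pics/crop0.png

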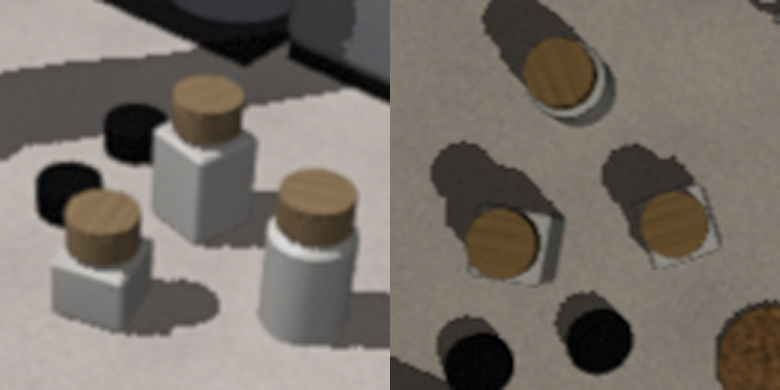

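View pics/brace0.png

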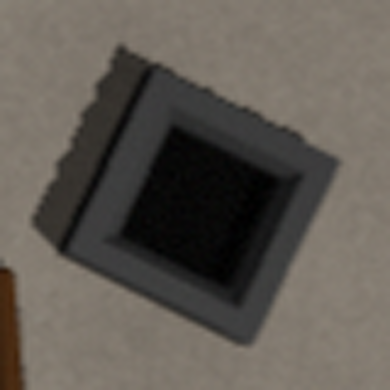

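Crop check: the tall square jar is the one at left in the top crop, with its cap top at z 0.128 and a 66 mm square shoulder at z 0.09. The short jar is 0.093 tall and the round one has a round shoulder. The brace recess shows up clearly at top (350,210). Next I'll work out the tool axes and the moves.

```bash
cat >> h.py <<'E'
from scipy.spatial.transform import Rotation as Ro
def to(xyz, yawdeg=None):
    s=manip.state(); R=Ro.from_rotvec(s["eef_rot"]).as_matrix()
    y=np.degrees(np.arctan2(R[1,1],R[0,1]))
    print("t",s["time_s"],"pos",s["ee_pos"].round(4),"jaw yaw",round(y,2),"tilt x-axis",R[:,0].round(4),"w",round(float(s["width"]),3))
    print(" q",s["joints"].round(2),"F",s["force"].round(1),"T",s["torque"].round(2))
    if xyz is not None: print(" shift mm",(1000*R.T@(np.array(xyz)-s["ee_pos"])).round(1))
    if yawdeg is not None:
        D=Ro.from_euler('z',yawdeg,degrees=True).as_matrix()
        T=np.column_stack([[0,0,-1],D@[1,0,0],np.cross([0,0,-1],D@[1,0,0])])
        print(" turn deg",np.degrees(Ro.from_matrix(R.T@T).as_rotvec()).round(1))
E
python3 -c "
from h import *
to([.478,.255,.2])
R=Ro.from_rotvec(manip.state()['eef_rot']).as_matrix();print(R.round(3))"
```

```text
t 0.1 pos [0.1532 0.554  0.2499] jaw yaw 74.54 tilt x-axis [-2.e-04 -9.e-04 -1.e+00] w 1.0
 q [-1.34  0.71 -0.03  1.48  0.02  0.95 -0.08] F [0.1 0.4 0.3] T [ 0.01 -0.01 -0.04]
 shift mm [  50.1 -201.6  392.7]
[[-0.     0.267  0.964]
 [-0.001  0.964 -0.267]
 [-1.    -0.001  0.   ]]
```

>>> play_rows --targets '[{"y": -20, "z": 40, "ax": 9}, {"y": -40, "z": 80, "ax": 18}, {"y": -60, "z": 120, "ax": 27}, {"y": -80, "z": 160, "ax": 36}, {"y": -100, "z": 200, "ax": 45}, {"y": -120, "z": 240, "ax": 54}, {"y": -140, "z": 280, "ax": 63}, {"y": -160, "z": 320, "ax": 72}, {"y": -180, "z": 355, "ax": 80}, {"y": -195, "z": 382, "ax": 84}, {"y": -201.6, "z": 392.7, "ax": 85.5}, {"y": -201.6, "z": 392.7, "ax": 85.5}, {"y": -201.6, "z": 392.7, "ax": 85.5}]'

```text
$.targets[0]: bad value
```

Run:
```python
from h import *
to([.478,.255,.12],-10.9)
p,d=viewer.snapshot("scene"); cv2.imwrite("pics/s1.png",p[:,:,::-1])
```

```text
t 0.1 pos [0.1532 0.554  0.2499] jaw yaw 74.54 tilt x-axis [-2.e-04 -9.e-04 -1.e+00] w 1.0
 q [-1.34  0.71 -0.03  1.48  0.02  0.95 -0.08] F [0.1 0.4 0.3] T [ 0.01 -0.01 -0.04]
 shift mm [ 130.1 -201.5  392.7]
 turn deg [85.4  0.   0. ]
```

View pics/s1.png

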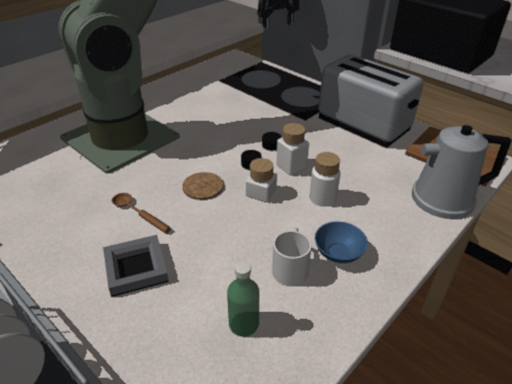

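The call was refused and nothing moved, so each row has to carry all of its fields.

>>> play_rows --targets '[{"x": 0, "y": -20, "z": 40, "ax": 9, "ay": 0, "az": 0, "fingers": -1}, {"x": 0, "y": -40, "z": 80, "ax": 18, "ay": 0, "az": 0, "fingers": -1}, {"x": 0, "y": -60, "z": 120, "ax": 27, "ay": 0, "az": 0, "fingers": -1}, {"x": 0, "y": -80, "z": 160, "ax": 36, "ay": 0, "az": 0, "fingers": -1}, {"x": 0, "y": -100, "z": 200, "ax": 45, "ay": 0, "az": 0, "fingers": -1}, {"x": 0, "y": -120, "z": 240, "ax": 54, "ay": 0, "az": 0, "fingers": -1}, {"x": 0, "y": -140, "z": 280, "ax": 63, "ay": 0, "az": 0, "fingers": -1}, {"x": 0, "y": -160, "z": 320, "ax": 72, "ay": 0, "az": 0, "fingers": -1}, {"x": 0, "y": -180, "z": 355, "ax": 80, "ay": 0, "az": 0, "fingers": -1}, {"x": 0, "y": -195, "z": 382, "ax": 84, "ay": 0, "az": 0, "fingers": -1}, {"x": 0, "y": -201.5, "z": 392.7, "ax": 85.5, "ay": 0, "az": 0, "fingers": -1}, {"x": 0, "y": -201.5, "z": 392.7, "ax": 85.5, "ay": 0, "az": 0, "fingers": -1}, {"x": 0, "y": -201.5, "z": 392.7, "ax": 85.5, "ay": 0, "az": 0, "fingers": -1}, {"x": 0, "y": -201.5, "z": 392.7, "ax": 85.5, "ay": 0, "az": 0, "fingers": -1}]'

```text
time_s: 1.9
ee_pos: [0.4774, 0.2561, 0.2503]
eef_rot: [1.347, 1.114, -1.347]
force: [0.0, 1.4, -0.4]
width: 1.001
```

Run:
```python
from h import *
to([.478,.255,.12],-10.9)
p,d=viewer.snapshot("scene"); cv2.imwrite("pics/s2.png",p[:,:,::-1])
```

```text
t 1.9 pos [0.4774 0.2561 0.2503] jaw yaw -10.85 tilt x-axis [-3.e-04  2.e-04 -1.e+00] w 1.001
 q [-0.73  0.68  0.35  1.61 -0.28  0.89 -0.47] F [ 0.   1.4 -0.4] T [ 0.02 -0.    0.  ]
 shift mm [130.3   0.8   1. ]
 turn deg [ 0. -0.  0.]
```

View pics/s2.png

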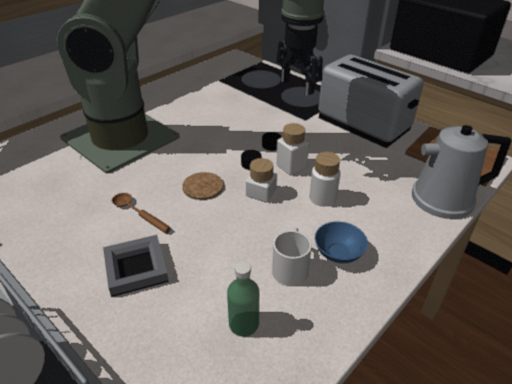

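Run:
```python
from h import *
print(proj("scene",[.4774,.2561,.25]),proj("scene",[.4774,.2561,.128]))
p,d=viewer.snapshot("top"); cv2.imwrite("pics/t2.png",p[:,:,::-1])
```

```text
[296.4901114   85.48615808] [293.58134208 126.76492094]
```

View pics/t2.png

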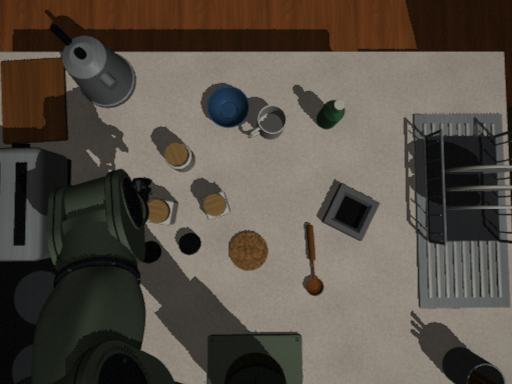

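>>> play_rows --targets '[{"x": 25, "y": 0.8, "z": 1, "ax": 0, "ay": 0, "az": 0, "fingers": -1}, {"x": 55, "y": 0.8, "z": 1, "ax": 0, "ay": 0, "az": 0, "fingers": -1}, {"x": 85, "y": 0.8, "z": 1, "ax": 0, "ay": 0, "az": 0, "fingers": -1}, {"x": 110, "y": 0.8, "z": 1, "ax": 0, "ay": 0, "az": 0, "fingers": -1}, {"x": 127, "y": 0.8, "z": 1, "ax": 0, "ay": 0, "az": 0, "fingers": -1}, {"x": 136, "y": 0.8, "z": 1, "ax": 0, "ay": 0, "az": 0, "fingers": -1}, {"x": 136, "y": 0.8, "z": 1, "ax": 0, "ay": 0, "az": 0, "fingers": -1}, {"x": 136, "y": 0.8, "z": 1, "ax": 0, "ay": 0, "az": 0, "fingers": -1}]'

```text
time_s: 3.0
ee_pos: [0.4789, 0.2543, 0.1149]
eef_rot: [1.349, 1.112, -1.348]
force: [0.2, 0.2, 0.2]
width: 1.001
```

Run:
```python
from h import *
to([.478,.255,.114],-10.9)
p,d=viewer.snapshot("scene"); cv2.imwrite("pics/s3.png",cv2.resize(p[60:200,220:370],None,fx=4,fy=4,interpolation=cv2.INTER_CUBIC)[:,:,::-1])
```

```text
t 3.0 pos [0.4789 0.2543 0.1149] jaw yaw -10.95 tilt x-axis [ 8.e-04  3.e-04 -1.e+00] w 1.001
 q [-0.68  0.87  0.25  1.76 -0.36  0.56 -0.39] F [0.2 0.2 0.2] T [-0.03 -0.    0.04]
 shift mm [ 0.9 -1.  -0.5]
 turn deg [-0.1 -0.  -0. ]
```

View pics/s3.png

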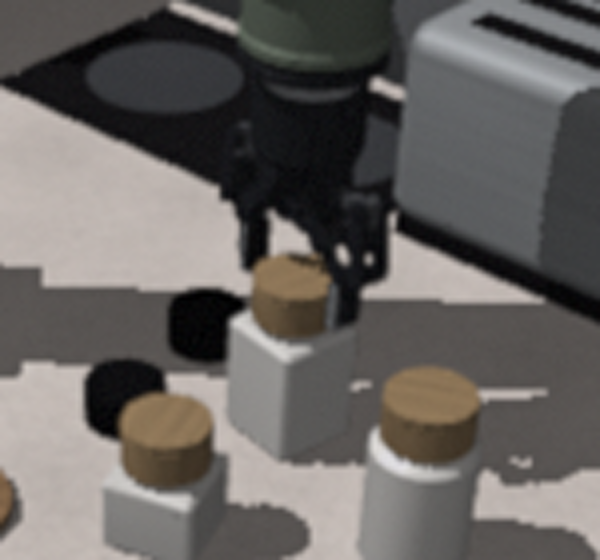

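The picture shows the fingers straddling the cap at crop (290,295), clear of the shoulder. I'll close them.

>>> play_rows --targets '[{"x": 0, "y": 0, "z": 0, "ax": 0, "ay": 0, "az": 0, "fingers": 1}, {"x": 0, "y": 0, "z": 0, "ax": 0, "ay": 0, "az": 0, "fingers": 1}, {"x": 0, "y": 0, "z": 0, "ax": 0, "ay": 0, "az": 0, "fingers": 1}, {"x": 0, "y": 0, "z": 0, "ax": 0, "ay": 0, "az": 0, "fingers": 1}, {"x": 0, "y": 0, "z": 0, "ax": 0, "ay": 0, "az": 0, "fingers": 1}, {"x": 0, "y": 0, "z": 0, "ax": 0, "ay": 0, "az": 0, "fingers": 1}, {"x": 0, "y": 0, "z": 0, "ax": 0, "ay": 0, "az": 0, "fingers": 1}, {"x": 0, "y": 0, "z": 0, "ax": 0, "ay": 0, "az": 0, "fingers": 1}]'

```text
time_s: 4.05
ee_pos: [0.4792, 0.2542, 0.1149]
eef_rot: [1.35, 1.112, -1.347]
force: [1.8, -1.3, 8.5]
width: 0.678
```

Run:
```python
from h import *
to(None)
p,d=viewer.snapshot("scene"); cv2.imwrite("pics/s4.png",cv2.resize(p[60:200,220:370],None,fx=4,fy=4,interpolation=cv2.INTER_CUBIC)[:,:,::-1])
```

```text
t 4.05 pos [0.4792 0.2542 0.1149] jaw yaw -10.97 tilt x-axis [ 1.5e-03  4.0e-04 -1.0e+00] w 0.678
 q [-0.68  0.87  0.25  1.76 -0.36  0.56 -0.39] F [ 1.8 -1.3  8.5] T [-0.15 -0.05  0.06]
```

View pics/s4.png

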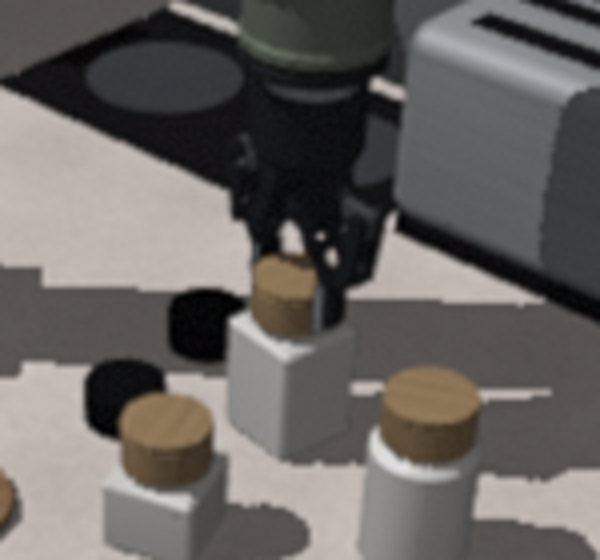

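>>> play_rows --targets '[{"x": -3, "y": 0, "z": 0, "ax": 0, "ay": 0, "az": 0, "fingers": 1}, {"x": -8, "y": 0, "z": 0, "ax": 0, "ay": 0, "az": 0, "fingers": 1}, {"x": -20, "y": 0, "z": 0, "ax": 0, "ay": 0, "az": 0, "fingers": 1}, {"x": -35, "y": 0, "z": 0, "ax": 0, "ay": 0, "az": 0, "fingers": 1}, {"x": -55, "y": 0, "z": 0, "ax": 0, "ay": 0, "az": 0, "fingers": 1}, {"x": -75, "y": 0, "z": 0, "ax": 0, "ay": 0, "az": 0, "fingers": 1}, {"x": -95, "y": 0, "z": 0, "ax": 0, "ay": 0, "az": 0, "fingers": 1}, {"x": -115, "y": 0, "z": 0, "ax": 0, "ay": 0, "az": 0, "fingers": 1}, {"x": -130, "y": 0, "z": 0, "ax": 0, "ay": 0, "az": 0, "fingers": 1}, {"x": -138, "y": 0, "z": 0, "ax": 0, "ay": 0, "az": 0, "fingers": 1}, {"x": -140, "y": 0, "z": 0, "ax": 0, "ay": 0, "az": 0, "fingers": 1}, {"x": -140, "y": 0, "z": 0, "ax": 0, "ay": 0, "az": 0, "fingers": 1}, {"x": -140, "y": 0, "z": 0, "ax": 0, "ay": 0, "az": 0, "fingers": 1}]'

```text
time_s: 5.72
ee_pos: [0.4785, 0.2541, 0.2539]
eef_rot: [1.348, 1.113, -1.349]
force: [-0.9, -0.3, -6.2]
width: 0.68
```

Run:
```python
from h import *
to([.472,-.272,.255],-10.9-16)
p,d=viewer.snapshot("scene"); cv2.imwrite("pics/s5.png",cv2.resize(p[0:200,170:420],None,fx=3,fy=3,interpolation=cv2.INTER_CUBIC)[:,:,::-1])
```

```text
t 5.725 pos [0.4785 0.2541 0.2539] jaw yaw -10.96 tilt x-axis [-6.e-04 -5.e-04 -1.e+00] w 0.68
 q [-0.73  0.68  0.35  1.61 -0.28  0.91 -0.47] F [-0.9 -0.3 -6.2] T [ 0.02  0.02 -0.02]
 shift mm [ -0.8  93.6 517.7]
 turn deg [15.9  0.   0. ]
```

View pics/s5.png

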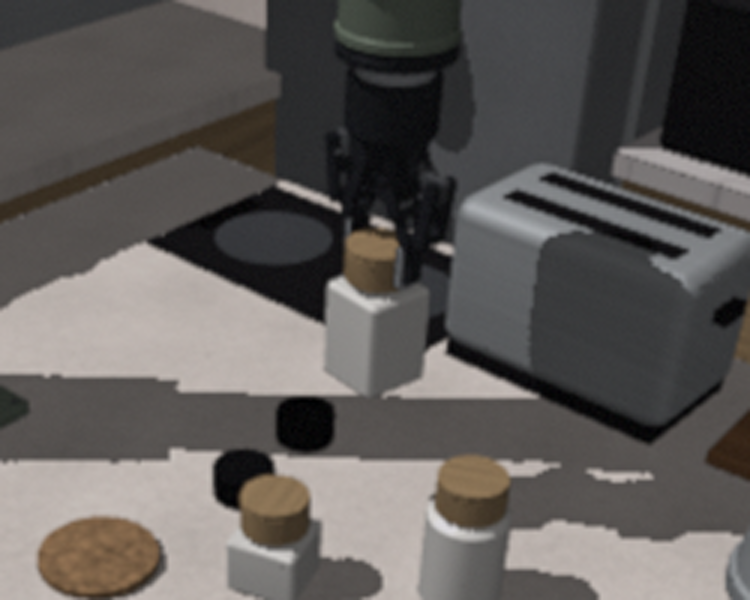

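The jar hangs straight from the gripper, with Fz at -6 N. Now I'll carry it across.

>>> play_rows --targets '[{"x": 0, "y": 1, "z": 6, "ax": 0, "ay": 0, "az": 0, "fingers": 1}, {"x": 0, "y": 4, "z": 20, "ax": 0, "ay": 0, "az": 0, "fingers": 1}, {"x": 0, "y": 8, "z": 42, "ax": 1, "ay": 0, "az": 0, "fingers": 1}, {"x": 0, "y": 13, "z": 72, "ax": 2, "ay": 0, "az": 0, "fingers": 1}, {"x": 0, "y": 19, "z": 106, "ax": 3, "ay": 0, "az": 0, "fingers": 1}, {"x": 0, "y": 25, "z": 140, "ax": 4, "ay": 0, "az": 0, "fingers": 1}, {"x": 0, "y": 31, "z": 174, "ax": 5, "ay": 0, "az": 0, "fingers": 1}, {"x": 0, "y": 37, "z": 208, "ax": 6, "ay": 0, "az": 0, "fingers": 1}, {"x": 0, "y": 44, "z": 242, "ax": 7, "ay": 0, "az": 0, "fingers": 1}, {"x": 0, "y": 50, "z": 276, "ax": 8, "ay": 0, "az": 0, "fingers": 1}, {"x": 0, "y": 56, "z": 310, "ax": 9, "ay": 0, "az": 0, "fingers": 1}, {"x": 0, "y": 62, "z": 344, "ax": 10, "ay": 0, "az": 0, "fingers": 1}, {"x": 0, "y": 68, "z": 378, "ax": 11, "ay": 0, "az": 0, "fingers": 1}, {"x": 0, "y": 74, "z": 412, "ax": 12, "ay": 0, "az": 0, "fingers": 1}, {"x": 0, "y": 80, "z": 445, "ax": 13, "ay": 0, "az": 0, "fingers": 1}, {"x": 0, "y": 86, "z": 475, "ax": 14, "ay": 0, "az": 0, "fingers": 1}, {"x": 0, "y": 90, "z": 497, "ax": 15, "ay": 0, "az": 0, "fingers": 1}, {"x": 0, "y": 92, "z": 511, "ax": 16, "ay": 0, "az": 0, "fingers": 1}, {"x": 0, "y": 93.6, "z": 517.7, "ax": 16, "ay": 0, "az": 0, "fingers": 1}, {"x": 0, "y": 93.6, "z": 517.7, "ax": 16, "ay": 0, "az": 0, "fingers": 1}]'

```text
time_s: 8.28
ee_pos: [0.4719, -0.2718, 0.2543]
eef_rot: [1.547, 0.949, -1.547]
force: [-0.7, 0.9, -6.2]
width: 0.677
```

>>> play_rows --targets '[{"x": 0, "y": 0, "z": 0, "ax": 0, "ay": 0, "az": 0, "fingers": 1}, {"x": 0, "y": 0, "z": 0, "ax": 0, "ay": 0, "az": 0, "fingers": 1}, {"x": 0, "y": 0, "z": 0, "ax": 0, "ay": 0, "az": 0, "fingers": 1}, {"x": 0, "y": 0, "z": 0, "ax": 0, "ay": 0, "az": 0, "fingers": 1}]'

```text
time_s: 8.78
ee_pos: [0.4721, -0.2718, 0.2543]
eef_rot: [1.547, 0.949, -1.547]
force: [-0.1, -0.1, -6.9]
width: 0.678
```

Run:
```python
from h import *
to([.472,-.272,.255],-26.9)
p,d=viewer.snapshot("scene"); cv2.imwrite("pics/s6.png",cv2.resize(p[100:320,40:240],None,fx=2.6,fy=2.6,interpolation=cv2.INTER_CUBIC)[:,:,::-1]); np.savez("s6.npz",p=p,d=d)
p,d=viewer.snapshot("top"); cv2.imwrite("pics/t6.png",cv2.resize(p[130:310,260:440],None,fx=3,fy=3,interpolation=cv2.INTER_CUBIC)[:,:,::-1]); np.savez("t6.npz",p=p,d=d)
```

```text
t 8.775 pos [ 0.4721 -0.2718  0.2543] jaw yaw -26.95 tilt x-axis [-1.e-04 -0.e+00 -1.e+00] w 0.678
 q [ 0.29  0.68  0.33  1.6  -0.26  0.91  0.25] F [-0.1 -0.1 -6.9] T [-0.01  0.01  0.03]
 shift mm [-0.7  0.   0.3]
 turn deg [-0.  0.  0.]
```

View pics/s6.png

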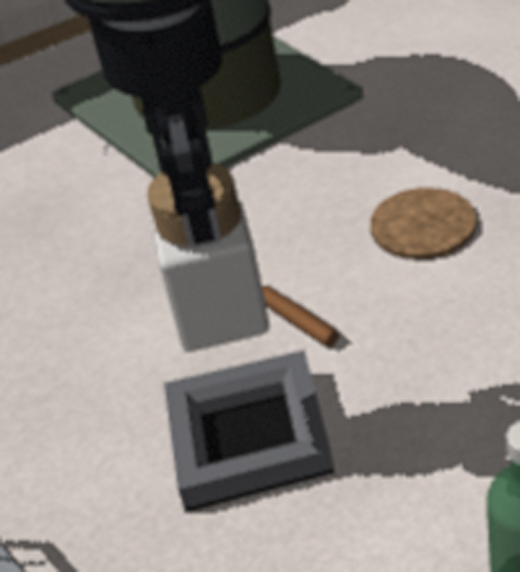

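View pics/t6.png

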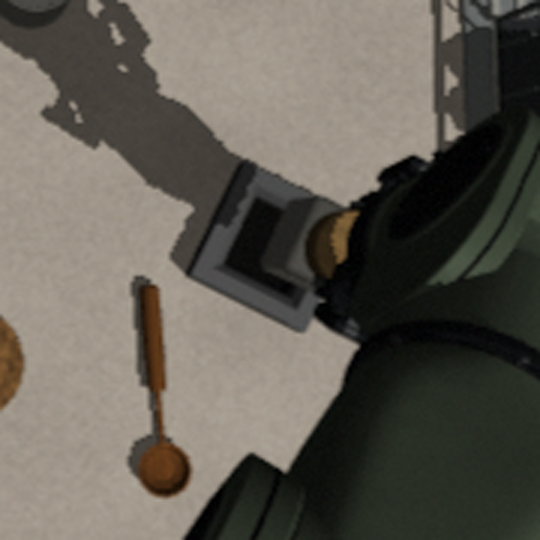

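The scene crop shows the jar hanging over and behind the brace (crop (215,280)), with the brace recess at (250,430). Before lowering it I'll check the hanging jar's tilt, yaw and lateral position from depth.

Run:
```python
from h import *
for f,n in (("s6","scene"),("t6","top")):
    z=np.load(f+".npz"); W=cloud(n,z["d"]); p=z["p"].astype(int)
    m=(np.abs(W[...,0]-.472)<.06)&(np.abs(W[...,1]+.272)<.06)&(W[...,2]>.145)&(W[...,2]<.222)
    m&=(p.max(-1)-p.min(-1)<30)
    w=W[m]; print(n,len(w),w.min(0),w.max(0))
    # into brace frame
    th=np.radians(-26.9); ex=np.array([np.cos(th),np.sin(th)]); ey=np.array([-ex[1],ex[0]])
    q=w[:,:2]-[.472,-.272]; a=q@ex; b=q@ey
    for nm,s,o in (("+a",a,b),("-a",-a,b),("+b",b,a),("-b",-b,a)):
        k=(s>.027)&(s<.04)&(abs(o)<.028)
        if k.sum()>40:
            A=np.c_[np.ones(k.sum()),o[k],w[k,2]-.18]; c,*_=np.linalg.lstsq(A,s[k],rcond=None)
            print(nm,k.sum(),"dist",(1000*c[0]).round(2),"yaw slope deg",np.degrees(c[1]).round(2),"tilt deg",np.degrees(c[2]).round(2),"rms",(A@c-s[k]).std()*1000)
z=np.load("s6.npz");W=cloud("scene",z["d"])
m=(np.abs(W[...,0]-.472)<.075)&(np.abs(W[...,1]+.272)<.075)&(abs(W[...,2]-.03)<.005)
print("brace scene",cv2.minAreaRect((W[m][:,:2]*1000).astype(np.float32)))
```

```text
scene 1106 [ 0.46520233 -0.31668411  0.14501803] [ 0.51981608 -0.2561312   0.22199218]
+a 944 dist 36.48 yaw slope deg -0.62 tilt deg -0.67 rms 1.2038013481279035
top 228 [ 0.4346732  -0.26853274  0.14547691] [ 0.51229983 -0.22839571  0.22094276]
+b 164 dist 33.45 yaw slope deg 0.31 tilt deg 0.07 rms 0.44250572183823755
brace scene ((476.6519775390625, -276.1700744628906), (120.06370544433594, 124.46297454833984), 62.82779312133789)
```

The jar is level and square to the brace, and centred to about 1 mm. I'll lower it to just above the recess, then go in slowly.

>>> play_rows --targets '[{"x": 10, "y": 0, "z": 0, "ax": 0, "ay": 0, "az": 0, "fingers": 1}, {"x": 30, "y": 0, "z": 0, "ax": 0, "ay": 0, "az": 0, "fingers": 1}, {"x": 55, "y": 0, "z": 0, "ax": 0, "ay": 0, "az": 0, "fingers": 1}, {"x": 75, "y": 0, "z": 0, "ax": 0, "ay": 0, "az": 0, "fingers": 1}, {"x": 90, "y": 0, "z": 0, "ax": 0, "ay": 0, "az": 0, "fingers": 1}, {"x": 99, "y": 0, "z": 0, "ax": 0, "ay": 0, "az": 0, "fingers": 1}, {"x": 105, "y": 0, "z": 0, "ax": 0, "ay": 0, "az": 0, "fingers": 1}, {"x": 110, "y": 0, "z": 0, "ax": 0, "ay": 0, "az": 0, "fingers": 1}, {"x": 115, "y": 0, "z": 0, "ax": 0, "ay": 0, "az": 0, "fingers": 1}, {"x": 115, "y": 0, "z": 0, "ax": 0, "ay": 0, "az": 0, "fingers": 1}, {"x": 115, "y": 0, "z": 0, "ax": 0, "ay": 0, "az": 0, "fingers": 1}]'

```text
time_s: 10.25
ee_pos: [0.4722, -0.272, 0.1396]
eef_rot: [1.547, 0.948, -1.547]
force: [0.2, -0.6, -6.3]
width: 0.679
```

Run:
```python
from h import *
to([.472,-.272,.1205],-26.9)
```

```text
t 10.25 pos [ 0.4722 -0.272   0.1396] jaw yaw -26.96 tilt x-axis [ 2.e-04 -3.e-04 -1.e+00] w 0.679
 q [ 0.33  0.84  0.25  1.73 -0.33  0.62  0.3 ] F [ 0.2 -0.6 -6.3] T [ 0.   -0.02  0.06]
 shift mm [19.1 -0.2  0.1]
 turn deg [-0.1  0.  -0. ]
```

No contact forces so far, with the jar's underside about 5 mm inside the rim. I'll go the rest of the way in.

>>> play_rows --targets '[{"x": 4, "y": 0, "z": 0, "ax": 0, "ay": 0, "az": 0, "fingers": 1}, {"x": 8, "y": 0, "z": 0, "ax": 0, "ay": 0, "az": 0, "fingers": 1}, {"x": 12, "y": 0, "z": 0, "ax": 0, "ay": 0, "az": 0, "fingers": 1}, {"x": 15, "y": 0, "z": 0, "ax": 0, "ay": 0, "az": 0, "fingers": 1}, {"x": 17, "y": 0, "z": 0, "ax": 0, "ay": 0, "az": 0, "fingers": 1}, {"x": 19, "y": 0, "z": 0, "ax": 0, "ay": 0, "az": 0, "fingers": 1}, {"x": 20, "y": 0, "z": 0, "ax": 0, "ay": 0, "az": 0, "fingers": 1}, {"x": 20, "y": 0, "z": 0, "ax": 0, "ay": 0, "az": 0, "fingers": 1}]'

```text
time_s: 11.25
ee_pos: [0.4731, -0.2726, 0.1205]
eef_rot: [1.547, 0.945, -1.545]
force: [2.1, -0.6, 14.5]
width: 0.68
```

Run:
```python
from h import *
to([.472,-.272,.1205],-26.9)
```

```text
t 11.25 pos [ 0.4731 -0.2726  0.1205] jaw yaw -26.96 tilt x-axis [ 0.003  -0.0018 -1.    ] w 0.68
 q [ 0.34  0.87  0.24  1.74 -0.34  0.57  0.31] F [ 2.1 -0.6 14.5] T [0.02 0.02 0.  ]
 shift mm [ 0.  -1.2 -0. ]
 turn deg [-0.1  0.  -0.2]
```

>>> play_rows --targets '[{"x": 1, "y": 0, "z": 0, "ax": 0, "ay": 0, "az": 0, "fingers": 1}, {"x": 2, "y": 0, "z": 0, "ax": 0, "ay": 0, "az": 0, "fingers": 1}, {"x": 2, "y": 0, "z": 0, "ax": 0, "ay": 0, "az": 0, "fingers": 1}, {"x": 2, "y": 0, "z": 0, "ax": 0, "ay": 0, "az": 0, "fingers": 1}]'

```text
time_s: 11.75
ee_pos: [0.4733, -0.2727, 0.1191]
eef_rot: [1.548, 0.944, -1.544]
force: [0.5, 0.9, 26.3]
width: 0.676
```

Run:
```python
from h import *
to([.472,-.272,.1205],-26.9)
p,d=viewer.snapshot("scene"); cv2.imwrite("pics/s7.png",cv2.resize(p[130:310,60:240],None,fx=3,fy=3,interpolation=cv2.INTER_CUBIC)[:,:,::-1])
```

```text
t 11.75 pos [ 0.4733 -0.2727  0.1191] jaw yaw -26.96 tilt x-axis [ 0.0039 -0.0022 -1.    ] w 0.676
 q [ 0.34  0.87  0.24  1.74 -0.34  0.57  0.32] F [ 0.5  0.9 26.3] T [0.35 0.18 0.02]
 shift mm [-1.4 -1.5 -0. ]
 turn deg [-0.1  0.  -0.3]
```

View pics/s7.png

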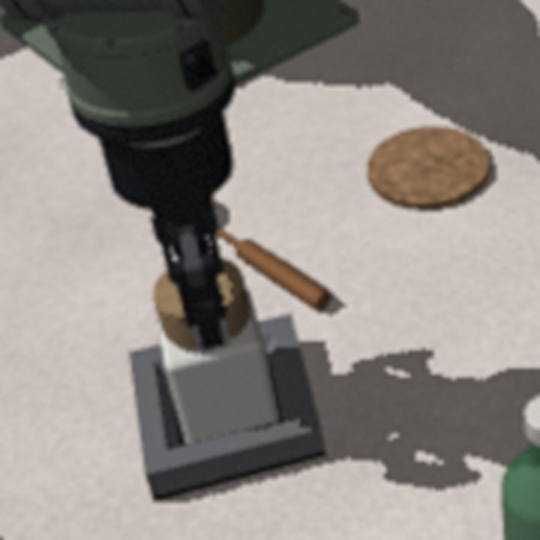

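The jar sits deep in the recess at crop (220,380), its TCP height matches full seating, and the push is 26 N. I'll ease the push by 1.5 mm, then turn the cap anticlockwise (negative about tool x), 72 degrees first.

>>> play_rows --targets '[{"x": -1.5, "y": 0, "z": 0, "ax": 0, "ay": 0, "az": 0, "fingers": 1}, {"x": -1.5, "y": 0, "z": 0, "ax": -5, "ay": 0, "az": 0, "fingers": 1}, {"x": -1.5, "y": 0, "z": 0, "ax": -11, "ay": 0, "az": 0, "fingers": 1}, {"x": -1.5, "y": 0, "z": 0, "ax": -18, "ay": 0, "az": 0, "fingers": 1}, {"x": -1.5, "y": 0, "z": 0, "ax": -25, "ay": 0, "az": 0, "fingers": 1}, {"x": -1.5, "y": 0, "z": 0, "ax": -32, "ay": 0, "az": 0, "fingers": 1}, {"x": -1.5, "y": 0, "z": 0, "ax": -39, "ay": 0, "az": 0, "fingers": 1}, {"x": -1.5, "y": 0, "z": 0, "ax": -46, "ay": 0, "az": 0, "fingers": 1}, {"x": -1.5, "y": 0, "z": 0, "ax": -52, "ay": 0, "az": 0, "fingers": 1}, {"x": -1.5, "y": 0, "z": 0, "ax": -55, "ay": 0, "az": 0, "fingers": 1}, {"x": -1.5, "y": 0, "z": 0, "ax": -55, "ay": 0, "az": 0, "fingers": 1}]'

```text
time_s: 13.18
ee_pos: [0.4729, -0.2726, 0.1203]
eef_rot: [0.841, 1.399, -0.841]
force: [-0.6, 1.3, 20.2]
width: 0.679
```

Run:
```python
from h import *
to([.472,-.272,.1205],-26.9)
p,d=viewer.snapshot("scene"); cv2.imwrite("pics/s8.png",cv2.resize(p[130:310,60:240],None,fx=3,fy=3,interpolation=cv2.INTER_CUBIC)[:,:,::-1]); np.savez("s8.npz",p=p,d=d)
```

```text
t 13.175 pos [ 0.4729 -0.2726  0.1203] jaw yaw 28.07 tilt x-axis [ 0.0028 -0.0017 -1.    ] w 0.679
 q [ 0.47  0.85 -0.01  1.74  0.02  0.55  0.94] F [-0.6  1.3 20.2] T [ 0.07  0.49 -0.02]
 shift mm [-0.2 -0.5 -0.9]
 turn deg [55.   0.1 -0.2]
```

View pics/s8.png

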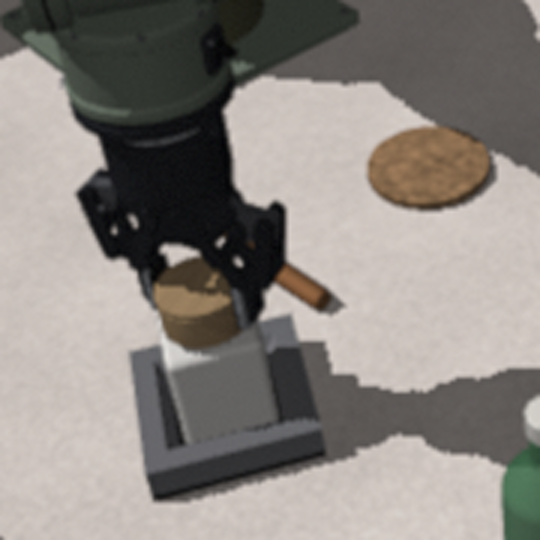

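>>> play_rows --targets '[{"x": 0, "y": 0, "z": 0, "ax": -4, "ay": 0, "az": 0, "fingers": 1}, {"x": 0, "y": 0, "z": 0, "ax": -9, "ay": 0, "az": 0, "fingers": 1}, {"x": 0, "y": 0, "z": 0, "ax": -14, "ay": 0, "az": 0, "fingers": 1}, {"x": 0, "y": 0, "z": 0, "ax": -18, "ay": 0, "az": 0, "fingers": 1}]'

```text
time_s: 13.72
ee_pos: [0.4729, -0.2726, 0.1203]
eef_rot: [0.597, 1.483, -0.599]
force: [-2.5, 1.3, 20.1]
width: 0.677
```

```bash
python3 -c "
from h import *
to([.472,-.272,.1205],-26.9)"
```

```text
t 13.725 pos [ 0.4729 -0.2726  0.1203] jaw yaw 46.16 tilt x-axis [ 0.0027 -0.0019 -1.    ] w 0.677
 q [ 0.51  0.85 -0.1   1.74  0.14  0.56  1.14] F [-2.5  1.3 20.1] T [ 0.02  0.5  -0.06]
 shift mm [-0.2 -0.2 -1. ]
 turn deg [73.1  0.1 -0.1]
```

>>> play_rows --targets '[{"x": 0, "y": 0, "z": 0, "ax": -3, "ay": 0, "az": 0, "fingers": 1}, {"x": 0, "y": 0, "z": 0, "ax": -6, "ay": 0, "az": 0, "fingers": 1}, {"x": 0, "y": 0, "z": 0, "ax": -9, "ay": 0, "az": 0, "fingers": 1}, {"x": 0, "y": 0, "z": 0, "ax": -9, "ay": 0, "az": 0, "fingers": 1}]'

```text
time_s: 14.22
ee_pos: [0.4729, -0.2726, 0.1203]
eef_rot: [0.477, 1.514, -0.478]
force: [-2.0, 0.3, 21.1]
width: 0.675
```

Run:
```python
from h import *
to([.472,-.272,.1205],-26.9)
p,d=viewer.snapshot("scene"); cv2.imwrite("pics/s9.png",cv2.resize(p[130:310,60:240],None,fx=3,fy=3,interpolation=cv2.INTER_CUBIC)[:,:,::-1]); np.savez("s9.npz",p=p,d=d)
```

```text
t 14.225 pos [ 0.4729 -0.2726  0.1203] jaw yaw 55.06 tilt x-axis [ 0.0026 -0.0018 -1.    ] w 0.675
 q [ 0.54  0.85 -0.14  1.73  0.19  0.57  1.24] F [-2.   0.3 21.1] T [-0.13  0.53  0.02]
 shift mm [-0.2 -0.  -1. ]
 turn deg [82.   0.2 -0.1]
```

View pics/s9.png

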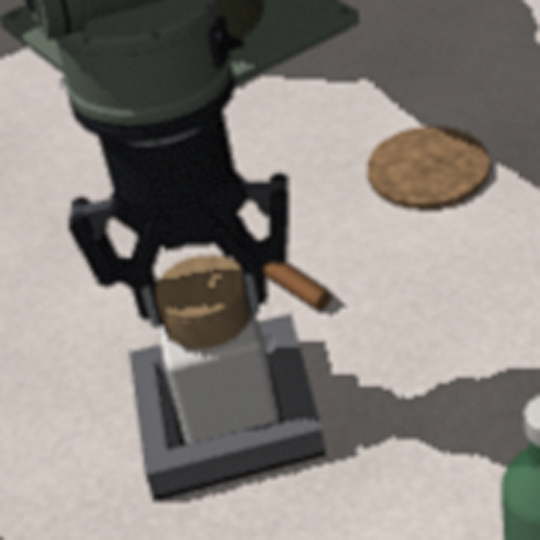

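The turn shows little net torque about z, so I'll check that the cap really turned by comparing its grain across pictures.

Run:
```python
from h import *
ims=[]
t=np.load("scene0.npz")["p"]
c=proj("scene",[.478,.255,.128]).astype(int); ims.append(t[c[1]-22:c[1]+30,c[0]-24:c[0]+24])
for f in ("s6","s8","s9"):
    p=np.load(f+".npz")["p"]; c=proj("scene",[.4729,-.2726,.254+.014 if f=="s6" else .134]).astype(int)
    ims.append(p[c[1]-22:c[1]+30,c[0]-24:c[0]+24])
o=np.hstack([cv2.resize(np.clip(i.astype(float)*1.6,0,255).astype(np.uint8),(200,216),interpolation=cv2.INTER_CUBIC) for i in ims])
cv2.imwrite("pics/grain.png",o[:,:,::-1])
z=np.load("s9.npz");W=cloud("scene",z["d"]);p=z["p"].astype(int)
for f in("s9",):
    m=(np.abs(W[...,0]-.477)<.033)&(np.abs(W[...,1]+.276)<.033)&(p[...,0]-p[...,2]>25)
    print("cap z",np.percentile(W[m][:,2],[2,50,90,98]),m.sum())
    m=(np.abs(W[...,0]-.477)<.045)&(np.abs(W[...,1]+.276)<.045)&(p.max(-1)-p.min(-1)<25)&(p.min(-1)>110)
    print("white z",np.percentile(W[m][:,2],[50,90,98]),m.sum())
```

```text
cap z [0.10768829 0.1319955  0.13401189 0.13489487] 600
white z [0.09440418 0.21212735 0.29082801] 253
```

View pics/grain.png

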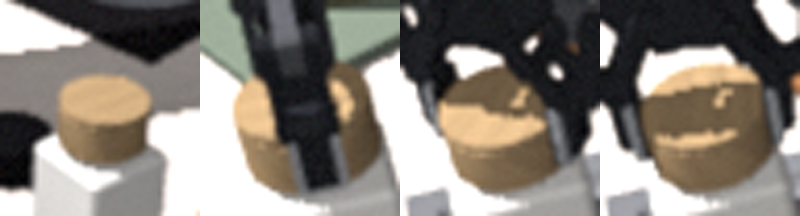

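The grain is inconclusive. A gentle 6 mm lift will tell: about -0.6 N means the cap is free, about -6 N means it is still locked and carrying the jar.

>>> play_rows --targets '[{"x": -1, "y": 0, "z": 0, "ax": 0, "ay": 0, "az": 0, "fingers": 1}, {"x": -2, "y": 0, "z": 0, "ax": 0, "ay": 0, "az": 0, "fingers": 1}, {"x": -3, "y": 0, "z": 0, "ax": 0, "ay": 0, "az": 0, "fingers": 1}, {"x": -4, "y": 0, "z": 0, "ax": 0, "ay": 0, "az": 0, "fingers": 1}, {"x": -5, "y": 0, "z": 0, "ax": 0, "ay": 0, "az": 0, "fingers": 1}, {"x": -6, "y": 0, "z": 0, "ax": 0, "ay": 0, "az": 0, "fingers": 1}, {"x": -6, "y": 0, "z": 0, "ax": 0, "ay": 0, "az": 0, "fingers": 1}]'

```text
time_s: 15.15
ee_pos: [0.472, -0.2719, 0.1248]
eef_rot: [0.478, 1.518, -0.478]
force: [0.7, -0.8, -0.3]
width: 0.679
```

Run:
```python
from h import *
to([.472,-.272,.14],-26.9)
p,d=viewer.snapshot("scene"); cv2.imwrite("pics/s10.png",cv2.resize(p[190:300,90:190],None,fx=5,fy=5,interpolation=cv2.INTER_CUBIC)[:,:,::-1])
```

```text
t 15.15 pos [ 0.472  -0.2719  0.1248] jaw yaw 55.03 tilt x-axis [-2.e-04 -1.e-04 -1.e+00] w 0.679
 q [ 0.54  0.84 -0.14  1.73  0.19  0.58  1.24] F [ 0.7 -0.8 -0.3] T [-0.05 -0.01 -0.04]
 shift mm [-15.2  -0.1   0. ]
 turn deg [81.9  0.   0. ]
```

View pics/s10.png

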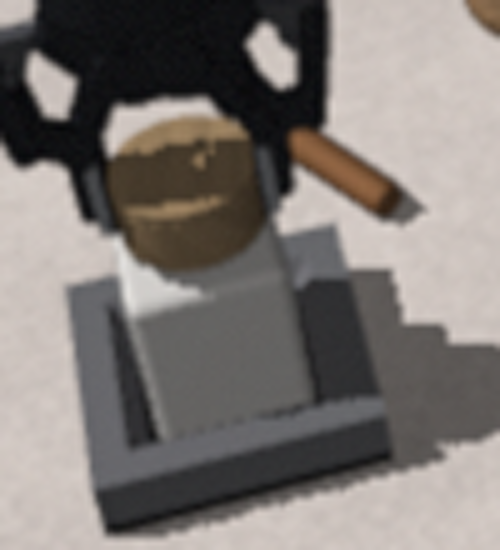

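Fz is -0.3 N, so the cap is free and the jar stays down. The closed rim sits 26 mm below the mouth, so the TCP goes to about 0.167 for a 20 mm gap, which is 42 mm up.

>>> play_rows --targets '[{"x": -3, "y": 0, "z": 0, "ax": 0, "ay": 0, "az": 0, "fingers": 1}, {"x": -7, "y": 0, "z": 0, "ax": 0, "ay": 0, "az": 0, "fingers": 1}, {"x": -12, "y": 0, "z": 0, "ax": 0, "ay": 0, "az": 0, "fingers": 1}, {"x": -17, "y": 0, "z": 0, "ax": 0, "ay": 0, "az": 0, "fingers": 1}, {"x": -22, "y": 0, "z": 0, "ax": 0, "ay": 0, "az": 0, "fingers": 1}, {"x": -27, "y": 0, "z": 0, "ax": 0, "ay": 0, "az": 0, "fingers": 1}, {"x": -32, "y": 0, "z": 0, "ax": 0, "ay": 0, "az": 0, "fingers": 1}, {"x": -36, "y": 0, "z": 0, "ax": 0, "ay": 0, "az": 0, "fingers": 1}, {"x": -39, "y": 0, "z": 0, "ax": 0, "ay": 0, "az": 0, "fingers": 1}, {"x": -41, "y": 0, "z": 0, "ax": 0, "ay": 0, "az": 0, "fingers": 1}, {"x": -42, "y": 0, "z": 0, "ax": 0, "ay": 0, "az": 0, "fingers": 1}, {"x": -42, "y": 0, "z": 0, "ax": 0, "ay": 0, "az": 0, "fingers": 1}, {"x": -42, "y": 0, "z": 0, "ax": 0, "ay": 0, "az": 0, "fingers": 1}, {"x": -42, "y": 0, "z": 0, "ax": 0, "ay": 0, "az": 0, "fingers": 1}]'

```text
time_s: 16.95
ee_pos: [0.4721, -0.2719, 0.1667]
eef_rot: [0.478, 1.518, -0.478]
force: [-0.6, 0.1, -0.6]
width: 0.679
```

Run:
```python
from h import *
to([.472,-.272,.167],55)
print("qd",manip.state()["qd"].round(3))
p,d=viewer.snapshot("scene"); cv2.imwrite("pics/s11.png",cv2.resize(p[170:300,75:205],None,fx=4.5,fy=4.5,interpolation=cv2.INTER_CUBIC)[:,:,::-1])
W=cloud("scene",d);q=p.astype(int)
m=(np.abs(W[...,0]-.477)<.04)&(np.abs(W[...,1]+.276)<.04)&(q[...,0]-q[...,2]>25)&(W[...,2]>.1)
print("cap z",np.percentile(W[m][:,2],[1,50,90,99]),W[m].mean(0))
p,d=viewer.snapshot("top"); cv2.imwrite("pics/t11.png",p[:,:,::-1])
```

```text
t 16.95 pos [ 0.4721 -0.2719  0.1667] jaw yaw 55.04 tilt x-axis [-2.e-04  0.e+00 -1.e+00] w 0.679
 q [ 0.55  0.78 -0.16  1.7   0.18  0.68  1.26] F [-0.6  0.1 -0.6] T [-0.02 -0.05 -0.  ]
 shift mm [-0.3 -0.1  0. ]
 turn deg [ 0. -0.  0.]
qd [-0.001 -0.001  0.001 -0.001  0.     0.003  0.002]
cap z [0.15243892 0.17839875 0.18030402 0.22082703] [ 0.48278936 -0.28022907  0.17508154]
```

View pics/s11.png

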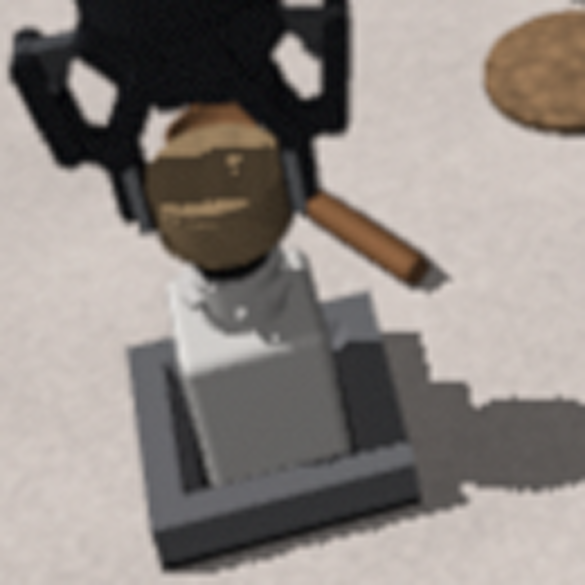

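View pics/t11.png

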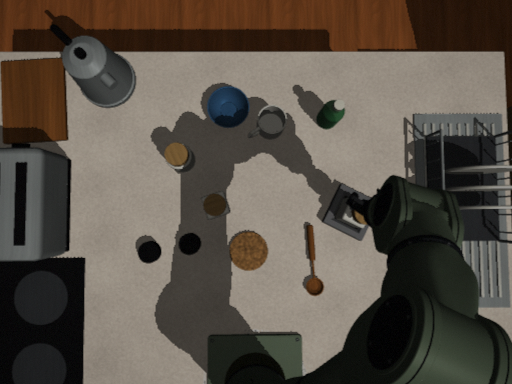

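The cap's top is at 0.179–0.180, so its rim is at about 0.148 against the mouth at 0.128, a gap of about 20 mm. In the scene crop the jar stands in the brace with its neck at (240,290), and the bystanders haven't moved. I'll hand in.

```bash
python3 -c "
from h import *
manip.hand_in(); to(None)"
```

```text
the job is handed in; nothing more can be done
the job is handed in; nothing more can be done
```

I carried the closed tall jar by its cap to the brace and pressed it home. There I turned the cap 82° anticlockwise, lifted it straight off and handed the job in still gripping it. `hand_in` gave no verdict.

**Seating:** the jar seated at the expected TCP height of 0.1205 m and was pressed in with about 26 N.

**Cap release:** the measured torque about z stayed near zero while I turned, and the cap's grain could not confirm the rotation. I used a 6 mm test lift instead: Fz was -0.3 N, against about -6 N when the cap carried the jar, so the thread had let go.

**Final checks:**
- **Cap position:** the cap top was at about 0.179 m, which puts its lower edge about 20 mm above the mouth. It was level, still and within about 1 mm of the brace axis.
- **Jar and bystanders:** the jar was standing in the brace, and nothing else showed movement in the pictures.
- **Camera disagreement:** the scene camera's depth put the brace about 6 mm (4.8 mm in x, 4 mm in y) from where the top camera did, so I used the top camera, and the jar went in without side forces.
- **Time:** the job was handed in at about 17 s of the 38 s allowed.

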